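Fill the ball-foot jar in the box workshop

ROBOT

A 6-joint arm with a two-finger parallel gripper is mounted at the origin on the work surface. World frame = base frame: x ahead of the robot, y to its left, z up, the work surface at z = 0. Lengths are in mm, angles in rad, forces in N, time in s.
With the tool pointing down it reaches from about 400 to 925 mm from the base axis. Payload 12.5 kg.
Tool frame: the origin (TCP) lies midway between the tips of the shut fingers; the grasp point (between the pads) lies 19 mm behind it (env.grip_depth is the distance from the TCP to the grasp point, in mm); z points along the fingers, y is the line along which they close (so a half turn about z gives the same grasp; the last joint's range is limited). The gripper opens to 95 mm and grips with 3 to 60 N. Pads are 20 mm wide; open, the fingers measure 119 mm over their backs; the gripper's body (75 mm by 180 mm) begins 59 mm behind the grasp point.
Start: joints at [1.061, 0.491, 1.559, -0, 1.092, -0.106], TCP at [245.558, 574.759, 214.661] pointing down, gripper open.
Joint ranges: [-3.1, 3.1], [-0.84, 2.19], [0.05, 2.79], [-1.13, 4.28], [0.06, 2.93], [-2.69, 2.69]. Speed limits (rad/s): [2.22, 2.22, 2.79, 3.14, 3.14, 3.14].

INTERFACE

Orientations are given as [roll, pitch, yaw] about the fixed x, y, z axes, in that order (R = Rz(yaw) Ry(pitch) Rx(roll)).
In Python, from cell import monitor, viewer, order, env gives the robot as it stands.
- The arm moves only by the tool move_arm, never from a script. Its argument "moves" is one flat list of numbers, 4 for each row, row after row: the shift along the tool's x, y, z normalised to -1 to 1, where 1 is 0.15 m, then the turn about the tool's z normalised to -1 to 1, where 1 is pi/2 rad. A call has 1 to 10 rows; each row shifts and turns the commanded pose from where the row before left it, along the tool's axes as they then stand; what a row does not reach is not made up. A row lasts 1/8 s, in which the tool goes at most 62.5 mm and 10.7 degrees, less where a joint would pass 70% of its speed; a pose out of reach is approached as far as the arm can. A call with a number of a shift or a turn outside -1 to 1 is refused whole. A call with a gripper value outside its range is refused whole. "claw" is the finger opening in mm, from 0 to 95.1, set as the call begins (left out, the last holds). The fingers move at their own pace and stop on an object; the grip force is fixed at half the most. Time passes only in rows, so rows that do not move let the fingers close. It gives the time, the measured TCP pose, the force, the opening and the grip force at its end, in the units of the state.
- monitor.state(): the state, without advancing time (a new reading comes with each control period).
- viewer.read_camera(name): name is "side" or "top" or "wrist"; returns the picture (480x640x3 uint8, red, green, blue); there is no depth.
- viewer.camera_info(name): a dict with "K" (3x3 intrinsics, pixels), "camera_from_world" (4x4, takes a point from world to camera coordinates). Camera axes: x right, y down, z forward; pixel columns grow to the right and rows downward; lengths in mm; the calibration is good to about 2 mm. The wrist camera is an equidistant fisheye: a pixel r from the principal point sees the ray r / f radians off the axis. A picture is of the moment at which its call begins: read the wrist's pose just before it. camera_info takes no time and is no camera call; for the wrist camera it gives the pose at the moment of the call.
- order.job_done(): hands the job in; it is judged then, once.
The state is a dict: "t": time; "joints": joint angles; "qvel": joint speeds; "tau": joint torques, N m; "eef_pos": TCP position; "tcp_rot": TCP orientation; "ft_force": force on the tool from outside, world axes, zero at the start; "moment": the same for the moment, N m; "opening": opening from 0.0 (shut) to 1.0 (fully open); "grip_force": force on a finger pad.
Only numpy, scipy, OpenCV 4.12 (cv2) and the standard library are available. Lean on these libraries where they do the work, as an engineer would, in place of code of your own. Each camera call takes 0.05 s, during which the arm holds its last target. There are 200 camera calls.

TASK

Pick up the small wooden tray by the bar across its top and tip it over the wide funnel, so that all three wooden balls in it drop through the funnel into the clear jar below. Then stand the empty tray upright on the bench again and let go.

Things in the scene. Friction and masses are not known exactly. Their poses are not given: they have to be found in the camera images.
- tray_bar (a point): Centre of the bar handle of a loose wooden tray, about 0.16 kg, 118 mm long (x), 92 wide (y), 92 high. Bar along y: 16 thick (x), 20 high, 80 between two uprights; pinch it across x from above. The point is 80 above the tray's underside. Tray axes, z up, front at -x. Floor 5 thick; sides and rear wall (at x +53) 42 high: below the bar, above the balls, is free.
- tray_lip (a point): Middle of the tray's pouring lip: at x -64 mm and 61 lower than the bar's centre (19 above the underside). From x -30 the floor rises to it as a 22 degree ramp. Balls stay in until the front is tipped down by over 22 degrees; by about 40 all have rolled out. Axes as the tray's.
- funnel_mouth (a point): Centre of the rim of a wide steel funnel, 196 mm above the bench, fixed in a narrow clear jar on a fixed wooden foot (100 x 100 x 20). Rim 166 inside, 170 outside diameter; 20 straight down, then a 45 degree cone to a 56 bore spout at z 0.121 m. Jar 67 outside, 61 inside, from z 0.024 to 0.120 m, same axis. Bystanders: a jar without funnel, a box without bar, a sanding block.
- ball0_center (a point): Centre of one of the three like wooden balls (turned box feet, 25 mm diameter, 10 g), loose in the tray at the start; its centre is then 17.5 mm above the bench. Its axes mean nothing.
- ball1_center (a point): Centre of another of the three like wooden balls (turned box feet, 25 mm diameter, 10 g), loose in the tray at the start; its centre is then 17.5 mm above the bench. Its axes mean nothing.
- ball2_center (a point): Centre of the third of the three like wooden balls (turned box feet, 25 mm diameter, 10 g), loose in the tray at the start; its centre is then 17.5 mm above the bench. Its axes mean nothing.
There are look-alikes about, which are no part of the job. Leave any purple look-alike of the part that bears tray_bar alone.

How it is judged:
By the outcome, as a careful person would: the job done as asked, in the order asked, and still so for the second after the job is handed in, with the robot touching nothing.
It also fails if it takes over 59 s, if anything falls off the work surface, if the arm or the gripper's body presses on something with over 40 N, if the wrist force passes 120 N, or if a joint passes its speed limit or range.

## Working session

There is one attempt and no reset: what is moved stays moved. The work goes in short steps, Python scripts to look and compute and a tool call to move; the robot and the scene stay as the last step left them, time stands still between calls to the robot, and variables do not carry over. Pictures are saved under pics/ and viewed, at most 10 in all, crops included, and the job is handed in when it is done.

Besides the shell and the picture viewer there is one more tool, called after ">>>" in YAML: its name, and indented under it one key for each argument. move_arm: Moves the arm, as the interface text tells. Scaled input: -1 to 1 covers 0.15 m each way for a shift and pi/2 rad each way for a turn. Its arguments: {"type":"object","properties":{"moves":{"type":"array"},"claw":{"type":"number"}},"required":["moves"]}

```bash
mkdir -p pics; ls; python3 - <<'E'
from cell import monitor, viewer, order, env
import cv2,json
for n in ("side","top"):
    im=viewer.read_camera(n); cv2.imwrite(f"pics/{n}0.png",im[:,:,::-1])
    i=viewer.camera_info(n); print(n,i)
print(monitor.state())
E
```

```text
pics
side {'K': array([[507.71452682,   0.        , 332.0689252 ],
       [  0.        , 507.71452682, 240.28468546],
       [  0.        ,   0.        ,   1.        ]]), 'camera_from_world': array([[-9.91604905e-01, -1.29296809e-01, -1.43124830e-03,
         5.28309116e+02],
       [-9.29843297e-02,  7.20721027e-01, -6.86960782e-01,
         1.77825218e+02],
       [ 8.98533675e-02, -6.81060597e-01, -7.26693082e-01,
         1.03360334e+03],
       [ 0.00000000e+00,  0.00000000e+00,  0.00000000e+00,
         1.00000000e+00]])}
top {'K': array([[595.23122166,   0.        , 313.79610532],
       [  0.        , 595.23122166, 245.60955417],
       [  0.        ,   0.        ,   1.        ]]), 'camera_from_world': array([[-5.17808263e-03, -9.99802745e-01,  1.91744053e-02,
        -3.87337158e+01],
       [-9.95890790e-01,  3.42224143e-03, -9.04976400e-02,
         5.45539845e+02],
       [ 9.04141695e-02, -1.95642179e-02, -9.95712066e-01,
         1.12311628e+03],
       [ 0.00000000e+00,  0.00000000e+00,  0.00000000e+00,
         1.00000000e+00]])}
{'t': 0.1, 'joints': array([ 1.06141892e+00,  4.91498869e-01,  1.55940646e+00, -1.70923729e-06,
        1.09166450e+00, -1.05598763e-01]), 'qvel': array([ 0.00100632, -0.00215534, -0.00299852,  0.00104563,  0.00028376,
        0.00051516]), 'tau': array([ 2.30617392e-03, -6.13618755e+01, -2.58605200e+01,  6.93683303e-02,
        4.70125373e-02, -1.00900672e-04]), 'eef_pos': array([245.43369837, 574.5603861 , 214.11424868]), 'tcp_rot': array([-3.14062076e+00, -1.01489194e-04,  2.73781475e+00]), 'ft_force': array([ 0.14891859, -0.42779538, -0.09466694]), 'moment': array([-0.01351136,  0.02340066, -0.01598598]), 'grip_force': 0.0, 'opening': 1.0024398463293243}
```

View pics/top0.png

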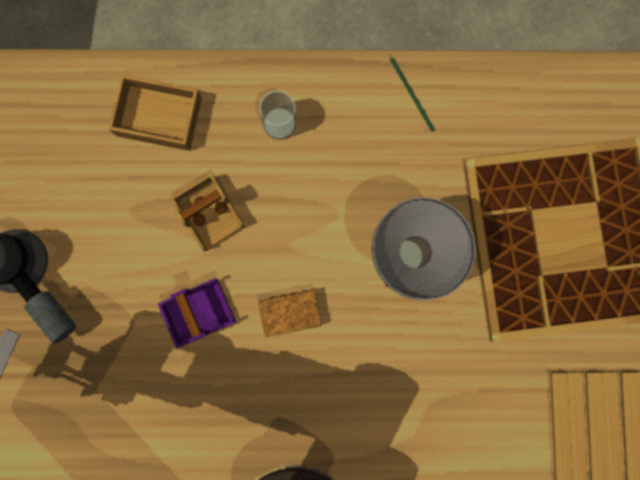

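View pics/side0.png

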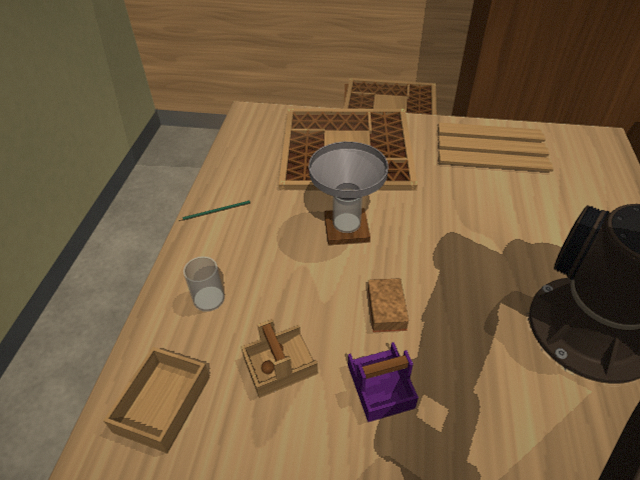

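The top view shows the wooden tray at about (208,210), its bar at (203,207), and the funnel mouth at about (423,248). The purple look-alike is at (198,312). The side view shows the tray at about (278,355). I'll enlarge both.

```bash
python3 - <<'E'
import cv2,numpy as np
t=cv2.imread("pics/top0.png")[160:260,160:260]; s=cv2.imread("pics/side0.png")[310:400,230:330]
r=lambda a:cv2.resize(a,(400,400*a.shape[0]//a.shape[1]),interpolation=cv2.INTER_CUBIC)
a,b=r(t),r(s); b=cv2.copyMakeBorder(b,0,40,0,0,cv2.BORDER_CONSTANT)
cv2.imwrite("pics/crop.png",np.hstack([a,b]))
E
```

```text
(no output)
```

View pics/crop.png

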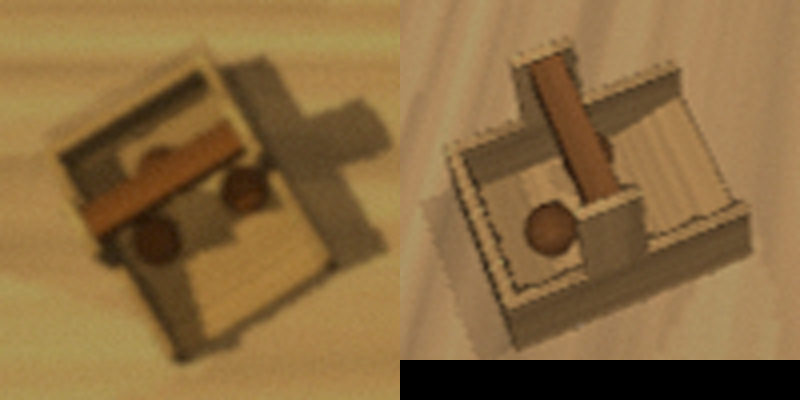

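The crop shows the rear wall at far +x and the lip towards the robot (crop (255,312)). The bar centre is at crop (162,179), and the balls are at (157,160), (157,240) and (243,188).

```bash
cat > h.py <<'E'
import numpy as np
from cell import viewer
def onplane(cam,u,v,z):
    i=viewer.camera_info(cam);T=i["camera_from_world"];R,t=T[:3,:3],T[:3,3]
    d=R.T@np.linalg.solve(i["K"],[u,v,1]);c=-R.T@t
    return c+d*(z-c[2])/d[2]
E
python3 - <<'E'
from h import *
import cv2
np.set_printoptions(precision=1,suppress=True)
T=lambda x,y,z:onplane("top",160+x/4,160+y/4,z)
S=lambda x,y,z:onplane("side",230+(x-400)/4,310+y/4,z)
print("bar",T(162,179,90),S(573,127,90)," ends",T(90,220,90),T(233,137,90))
print("rear",T(55,150,42),T(205,50,42)); print("lip",T(182,360,19),T(330,265,19))
print("side walls rear corners",S(450,148,42),S(515,300,42), "front",S(680,68,42),S(748,208,42))
print("balls",T(157,160,17.5),T(157,240,17.5),T(243,188,17.5),S(550,230,17.5))
im=cv2.imread("pics/top0.png")
print("funnel",onplane("top",423,248,196),"edges",[onplane("top",u,v,196) for u,v in((373,248),(474,248),(423,198),(423,299))])
print("side funnel",onplane("side",348,169,196),onplane("side",348,226,0), [onplane("side",u,168,196) for u in(309,387)])
from cell import env;print(env.grip_depth, [a for a in dir(env) if a[0]!='_'])
E
```

```text
bar [615.  166.5  90. ] [616.5 170.3  90. ]  ends [596.2 198.9  90. ] [634.4 134.4  90. ]
rear [636.8 225.7  42. ] [685.1 155.   42. ]
lip [538.1 168.   19. ] [584.1  97.   19. ]
side walls rear corners [681.9 159.9  42. ] [633.9 231.9  42. ] front [582.2 102.1  42. ] [538.1 173.2  42. ]
balls [636.  181.5  17.5] [596.8 181.   17.5] [622.2 139.6  17.5] [631.2 182.7  17.5]
funnel [ 525.3 -217.5  196. ] edges [array([ 525.6, -135. ,  196. ]), array([ 525. , -301.9,  196. ]), array([ 608.5, -219.3,  196. ]), array([ 441.7, -215.7,  196. ])]
side funnel [ 524.8 -201.8  196. ] [ 523.3 -227.4   -0. ] [array([ 607.3, -194.6,  196. ]), array([ 443. , -215.7,  196. ])]
18.8 ['IKError', 'grip_depth']
```

>>> move_arm:
  moves: [-0.33,-0.24,-0.05,0,-0.33,-0.24,-0.05,0,-0.33,-0.24,-0.05,0,-0.33,-0.24,-0.05,0,-0.33,-0.24,-0.05,0,-0.33,-0.24,-0.05,0,-0.33,-0.24,-0.05,0,-0.33,-0.24,-0.05,0,-0.33,-0.24,-0.05,0,-0.33,-0.24,-0.05,0]
  claw: 50

```text
t: 1.35
eef_pos: [560.0, 47.3, 289.8]
tcp_rot: [3.141, -0.0, 2.738]
ft_force: [1.5, -0.3, -0.1]
opening: 0.523
grip_force: 0.0
```

>>> move_arm:
  moves: [-0.125,-0.38,0,0,-0.125,-0.38,0,0,-0.125,-0.38,0,0,-0.125,-0.38,0,0,-0.125,-0.38,0,0,-0.125,-0.38,0,0,-0.125,-0.38,0,0,-0.125,-0.38,0,0,-0.125,-0.38,0,0,-0.125,-0.38,0,0]

```text
t: 2.6
eef_pos: [507.3, -550.4, 289.2]
tcp_rot: [3.141, -0.0, 2.738]
ft_force: [0.8, -0.5, 0.1]
opening: 0.526
grip_force: 0.0
```

>>> move_arm:
  moves: [-0.14,-0.3,0,0,-0.14,-0.3,0,0,-0.14,-0.3,0,0,-0.14,-0.3,0,0,-0.14,-0.3,0,0,-0.14,-0.3,0,0]

```text
t: 3.35
eef_pos: [498.8, -799.9, 273.5]
tcp_rot: [-3.13, 0.018, 2.738]
ft_force: [-7.5, 12.1, 12.7]
opening: 0.528
grip_force: 0.0
```

```bash
python3 -c "
from cell import monitor as m
print(m.state()['joints'])"
```

```text
[-1.08381549  1.1512396   0.04685559  0.00239198  1.9217023  -2.25044588]
```

>>> move_arm:
  moves: [-0.08,-0.18,0,0,-0.08,-0.18,0,0,-0.08,-0.18,0,0,-0.08,-0.18,0,0]

```text
t: 3.85
eef_pos: [461.5, -850.2, 254.8]
tcp_rot: [-3.09, 0.07, 2.74]
ft_force: [0.2, -0.9, -1.3]
opening: 0.526
grip_force: 0.0
```

```bash
python3 -c "
from cell import monitor as m
s=m.state();print(s['joints'],sum(s['joints'][[1,2,4]]))"
```

```text
[-1.1442403   1.17181335  0.04775041  0.00943474  1.83541796 -2.30860446] 3.0549817215566275
```

>>> move_arm:
  moves: [-0.33,-0.22,0,0,-0.33,-0.22,0,0,-0.33,-0.22,0,0,-0.33,-0.22,0,0,-0.33,-0.22,0,0]

```text
t: 4.47
eef_pos: [508.3, -891.4, 224.2]
tcp_rot: [-2.982, 0.206, 2.754]
ft_force: [0.0, -0.4, -0.4]
opening: 0.525
grip_force: 0.0
```

```bash
cat > st.py <<'E'
from cell import monitor as m
import numpy as np
from scipy.spatial.transform import Rotation as R
np.set_printoptions(precision=3,suppress=True)
s=m.state();r=R.from_euler('xyz',s['tcp_rot']).as_matrix();z=r[:,2]
print(s['t'],s['joints'],s['eef_pos']);print(r);print('lean',np.degrees(np.arccos(-z[2])),'az',np.degrees(np.arctan2(z[1],z[0])))
E
python3 st.py
```

```text
4.475 [-1.121  1.212  0.048  0.018  1.622 -2.285] [ 508.316 -891.373  224.244]
[[-0.906  0.403  0.127]
 [ 0.37   0.902 -0.223]
 [-0.205 -0.155 -0.966]]
lean 14.879124177255923 az -60.30890369987273
```

>>> move_arm:
  moves: [-0.33,-0.22,-0.1,0,-0.33,-0.22,-0.1,0,-0.33,-0.22,-0.1,0,-0.33,-0.22,-0.1,0,-0.33,-0.22,-0.1,0,-0.33,-0.22,-0.1,0,-0.33,-0.22,-0.1,0,-0.33,-0.22,-0.1,0]

```text
t: 5.48
eef_pos: [541.1, -901.4, 373.4]
tcp_rot: [-2.797, 0.425, 2.813]
ft_force: [0.8, -0.4, -0.8]
opening: 0.525
grip_force: 0.0
```

```bash
python3 st.py
```

```text
5.475 [-1.1    1.084  0.048  0.029  1.47  -2.263] [ 541.118 -901.365  373.435]
[[-0.862  0.435  0.258]
 [ 0.294  0.846 -0.445]
 [-0.412 -0.308 -0.858]]
lean 30.958173747017195 az -59.87733845031202
```

>>> move_arm:
  moves: [-0.33,-0.22,0,0,-0.33,-0.22,0,0,-0.33,-0.22,0,0,-0.33,-0.22,0,0,-0.33,-0.22,0,0,-0.33,-0.22,0,0]

```text
t: 6.22
eef_pos: [562.9, -914.1, 453.6]
tcp_rot: [-2.639, 0.577, 2.892]
ft_force: [-0.5, 0.1, 0.5]
opening: 0.523
grip_force: 0.0
```

```bash
python3 st.py
```

```text
6.225 [-1.089  1.032  0.048  0.036  1.316 -2.253] [ 562.901 -914.059  453.622]
[[-0.812  0.471  0.345]
 [ 0.207  0.784 -0.585]
 [-0.546 -0.403 -0.734]]
lean 42.74234348309398 az -59.48638460937612
```

```bash
cat > kin.py <<'E'
import numpy as np
from scipy.optimize import least_squares as LS
from scipy.spatial.transform import Rotation as R
D=np.array([[.4915,1.5594,1.0917,245.4,574.6,214.1],[1.1718,.0478,1.8354,461.5,-850.2,254.8],[1.212,.048,1.622,508.3,-891.4,224.2],[1.084,.048,1.470,541.1,-901.4,373.4],[1.032,.048,1.316,562.9,-914.1,453.6]])
def f(p):
    h,a,L1,L2,d=p;o=[]
    for q2,q3,q5,x,y,z in D:
        r=np.sqrt(x*x+y*y-66.5**2);A=q2+q3;B=A+q5
        o+=[a+L1*np.sin(q2)+L2*np.sin(A)+d*np.sin(B)-r,h+L1*np.cos(q2)+L2*np.cos(A)+d*np.cos(B)-z]
    return o
s=LS(f,[350,0,450,400,250]);P=s.x
def fk(q):
    h,a,L1,L2,d=P;q1,q2,q3,q4,q5,q6=q
    Ry=lambda t:R.from_euler('y',t);Rz=lambda t:R.from_euler('z',t)
    A=Rz(q1);W=A.apply([a,66.5,h])+ (A*Ry(q2)).apply([0,0,L1])+(A*Ry(q2+q3)).apply([0,0,L2])
    T=A*Ry(q2+q3)*Rz(q4)*Ry(q5)
    return W+T.apply([0,0,d]),T.apply([0,0,1])
def ik(pos,z,q0):
    g=lambda q:np.r_[(fk(np.r_[q,0])[0]-pos)/100,(fk(np.r_[q,0])[1]-z)*3]
    lo=[-3.1,-.84,.05,-3,.06];hi=[3.1,2.19,2.79,4.28,2.93]
    r=LS(g,q0,bounds=(lo,hi));return r.x,r.cost
E
python3 - <<'E'
from kin import *
np.set_printoptions(precision=3,suppress=True)
print(P,s.cost,s.fun.round(1))
z=np.array([.345,-.585,-.734])
for n,b in(("now",None),("tray",[616,168,80]),("trayup",[616,168,200]),("funnel",[560,-160,330]),("funnel2",[480,-160,330])):
    p=np.array([562.9,-914.1,453.6]) if b is None else np.array(b)+19*z
    for q0 in([0.1,.5,1.5,-.8,1.1],[0.1,.5,1.5,2.2,1.1]): print(n,*ik(p,z,q0))
E
```

```text
[144.125 -57.613 638.544 431.736 292.005] 86.06310077773048 [ 5.1  1.6 -3.7 -5.   2.3 -6.  -1.6  2.3 -2.1  7.1]
now [-1.091  1.     0.143  0.038  1.253] 4.049987850226395e-11
now [-1.091  1.     0.143  0.038  1.253] 4.049987849855019e-11
tray [ 0.453  0.709  1.802 -1.049  0.896] 4.049987860425876e-11
tray [ 0.453  0.709  1.802 -1.049  0.896] 4.049987856247138e-11
trayup [ 0.453  0.568  1.715 -0.916  1.023] 4.0499878501837465e-11
trayup [ 0.453  0.568  1.715 -0.916  1.023] 4.0499878492215196e-11
funnel [-0.144  0.246  1.896 -0.938  0.716] 4.049987850531118e-11
funnel [-0.144  0.246  1.896 -0.938  0.716] 4.049987850176581e-11
funnel2 [-0.174  0.131  2.048 -0.975  0.674] 4.049987849319105e-11
funnel2 [-0.174  0.131  2.048 -0.975  0.674] 4.0499878498518125e-11
```

>>> move_arm:
  moves: [0,0,-0.15,0.1,0,0,-0.15,0.1,0,0,-0.15,0.1,0,0,-0.15,0.105]
  claw: 70

```text
t: 6.72
eef_pos: [531.5, -860.9, 520.5]
tcp_rot: [3.137, 0.745, 2.096]
ft_force: [0.4, -0.2, 0.2]
opening: 0.732
grip_force: 0.0
```

```bash
cat >> st.py <<'E'
import sys
if len(sys.argv)>1:
    t=np.array(eval(sys.argv[1]));d=r.T@(t-s['eef_pos']);print('tool shift',d,'norm units',d/150,'dist',np.linalg.norm(d))
E
python3 st.py "[581,227,154]"
```

```text
6.725 [-1.093  0.825  0.334  0.039  1.239 -1.618] [ 531.493 -860.864  520.486]
[[-0.369  0.863  0.344]
 [ 0.636  0.504 -0.584]
 [-0.678  0.003 -0.735]]
lean 42.71396439486045 az -59.49045766115199
tool shift [ 921.823  590.205 -349.444] norm units [ 6.145  3.935 -2.33 ] dist 1149.0041138835957
```

>>> move_arm:
  moves: [0.32,0.21,-0.12,0,0.32,0.21,-0.12,0,0.32,0.21,-0.12,0,0.32,0.21,-0.12,0,0.32,0.21,-0.12,0,0.32,0.21,-0.12,0,0.32,0.21,-0.12,0,0.32,0.21,-0.12,0,0.32,0.21,-0.12,0,0.32,0.21,-0.12,0]

```text
t: 7.98
eef_pos: [563.1, -311.2, 334.6]
tcp_rot: [3.139, 0.746, 2.101]
ft_force: [0.5, 0.2, -0.7]
opening: 0.737
grip_force: 0.0
```

```bash
python3 st.py "[581,227,154]"
```

```text
7.975 [-0.448  0.252  1.807 -0.775  0.568 -0.421] [ 563.131 -311.152  334.582]
[[-0.371  0.862  0.346]
 [ 0.634  0.507 -0.584]
 [-0.679  0.002 -0.735]]
lean 42.72786904184256 az -59.38499400426804
tool shift [ 456.979  287.984 -175.42 ] norm units [ 3.047  1.92  -1.169] dist 567.9230327501805
```

>>> move_arm:
  moves: [0.305,0.19,-0.12,0,0.305,0.19,-0.12,0,0.305,0.19,-0.12,0,0.305,0.19,-0.12,0,0.305,0.19,-0.12,0,0.305,0.19,-0.12,0,0.305,0.19,-0.12,0,0.305,0.19,-0.12,0,0.305,0.19,-0.12,0,0.305,0.19,-0.12,0]

```text
t: 9.22
eef_pos: [576.6, 229.1, 156.9]
tcp_rot: [3.138, 0.743, 2.101]
ft_force: [1.2, -0.6, -0.0]
opening: 0.736
grip_force: 0.0
```

```bash
python3 st.py "[622.5,157,66]"; python3 - <<'E'
from cell import viewer
import cv2,numpy as np
a=viewer.read_camera("side");i=viewer.camera_info("wrist");b=viewer.read_camera("wrist")
print(i)
cv2.imwrite("pics/s1.png",np.hstack([cv2.resize(a[200:440,120:440],(400,300)),cv2.resize(b,(400,300))])[:,:,::-1])
cv2.imwrite("pics/w1.png",b[:,:,::-1])
E
```

```text
9.225 [ 0.569  0.631  1.696 -0.886  1.061  0.59 ] [576.625 229.061 156.912]
[[-0.372  0.862  0.345]
 [ 0.635  0.507 -0.582]
 [-0.677  0.002 -0.736]]
lean 42.57165992953073 az -59.359385298092306
tool shift [ -1.363   2.749 124.711] norm units [-0.009  0.018  0.831] dist 124.74902877927477
{'K': array([[371.64829954,   0.        , 320.2528818 ],
       [  0.        , 371.64829954, 236.57154444],
       [  0.        ,   0.        ,   1.        ]]), 'camera_from_world': array([[ 8.60446486e-01,  5.09537212e-01,  1.91679925e-03,
        -6.15353230e+02],
       [ 2.54290484e-01, -4.32669642e-01,  8.64947010e-01,
        -1.48962924e+02],
       [ 4.41552029e-01, -7.43753192e-01, -5.01859537e-01,
         1.84065023e+02],
       [ 0.00000000e+00,  0.00000000e+00,  0.00000000e+00,
         1.00000000e+00]])}
```

View pics/s1.png

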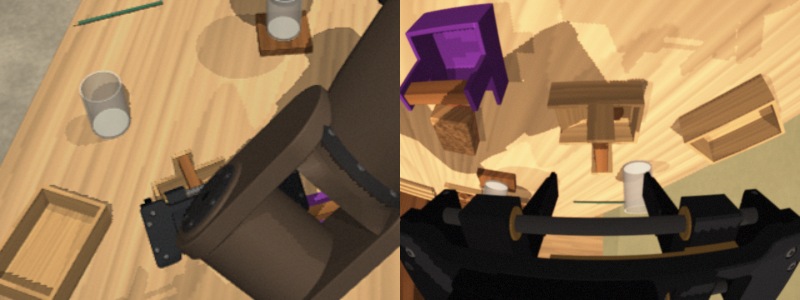

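The bar lies between the two fingers at about (602,160) in the right half, which is centred. I'll check it against the projected expected bar ends.

```bash
python3 - <<'E'
from cell import viewer
import cv2,numpy as np
i=viewer.camera_info("wrist");T=i["camera_from_world"];K=i["K"]
im=cv2.imread("pics/w1.png")
c=np.array([616,168]);x=np.array([np.cos(.55),np.sin(.55)]);y=np.array([-x[1],x[0]])
def pr(p):
    q=T[:3,:3]@p+T[:3,3];th=np.arctan2(np.hypot(*q[:2]),q[2]);k=th*K[0,0]/np.hypot(*q[:2]);return K[:2,2]+k*q[:2]
w=lambda X,Y,Z:pr(np.r_[c+X*x+Y*y,Z])
im2=cv2.resize(im,None,fx=3,fy=3,interpolation=cv2.INTER_CUBIC)
def L(ps,col):
    cv2.polylines(im2,[np.int32(np.array([w(*p) for p in ps])*3)],True,col,1)
L([(-8,-40,90),(8,-40,90),(8,40,90),(-8,40,90)],(0,255,0))
L([(53,-46,42),(53,46,42),(53,46,0),(53,-46,0)],(255,0,0))
L([(-8,40,90),(8,40,90),(8,40,70),(-8,40,70)],(0,0,255))
cx,cy=(w(0,0,60)*3).astype(int);print(cx,cy)
cv2.imwrite("pics/w1o.png",im2[max(0,cy-280):cy+280,max(0,cx-350):cx+350])
E
```

```text
967 653
```

View pics/w1o.png

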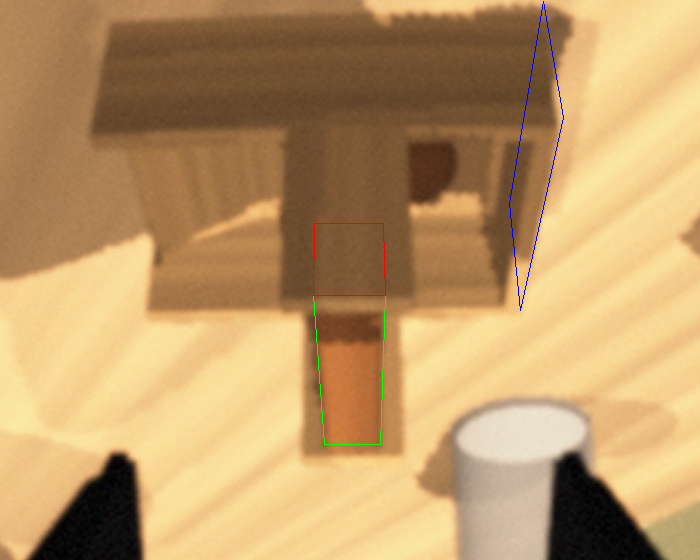

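The overlay fits the bar to within about 1–2 mm. The uprights are about 30 mm wide, so an opening of 70 clears them. I'll advance along the tool axis and close.

>>> move_arm:
  moves: [0,0.018,0.13,0,0,0,0.2,0,0,0,0.2,0,0,0,0.2,0,0,0,0.1,0,0,0,0,0]

```text
t: 10.07
eef_pos: [621.7, 154.0, 64.9]
tcp_rot: [-3.141, 0.743, 2.101]
ft_force: [-0.3, 1.0, 0.3]
opening: 0.737
grip_force: 0.0
```

```bash
python3 st.py "[622.5,157,66]"
```

```text
10.075 [ 0.427  0.759  1.753 -1.06   0.882  0.709] [621.667 153.969  64.866]
[[-0.372  0.863  0.342]
 [ 0.635  0.505 -0.584]
 [-0.677 -0.    -0.736]]
lean 42.59129352319155 az -59.69103224310914
tool shift [ 0.848  2.249 -2.321] norm units [ 0.006  0.015 -0.015] dist 3.341606512302972
```

Good. Close on the bar.

>>> move_arm:
  moves: [0,0.015,0,0,0,0,0,0,0,0,0,0,0,0,0,0,0,0,0,0,0,0,0,0]
  claw: 5

```text
t: 10.82
eef_pos: [623.5, 156.8, 65.2]
tcp_rot: [3.141, 0.744, 2.102]
ft_force: [-0.5, -1.3, 1.3]
opening: 0.168
grip_force: 30.0
```

```bash
python3 st.py; python3 - <<'E'
# pour geometry: TCP-relative lip and corners after turn th about tool z
import numpy as np
from cell import monitor as m
from scipy.spatial.transform import Rotation as R
s=m.state();r=R.from_euler('xyz',s['tcp_rot']);rm=r.as_matrix()
a=.545;X=np.array([np.cos(a),np.sin(a),0]);Y=np.array([-X[1],X[0],0]);Z=np.array([0,0,1.])
g=-19*rm[:,2]
pts={'lip':(-64,0,-61),'lipL':(-64,43,-61),'lipR':(-64,-43,-61),'rearbot':(53,0,-80),'rbL':(53,46,-80),'rbR':(53,-46,-80),'frontbotL':(-64,46,-80),'frontbotR':(-64,-46,-80)}
np.set_printoptions(precision=0,suppress=True)
for th in(0,35,50,65,80):
    Q=r*R.from_euler('z',th,degrees=True)*r.inv()
    up=np.array([Q.apply(v)[2] for v in(X,Y,Z)])
    print(th,'front slope',np.degrees(np.arctan2(up[0],up[2])).round(),'side slope(L up)',np.degrees(np.arctan2(up[1],up[2])).round(),{k:Q.apply(g+v[0]*X+v[1]*Y+v[2]*Z) for k,v in pts.items()}, 'frontdir',Q.apply(-X)*100)
E
```

```text
10.825 [ 0.43   0.76   1.747 -1.056  0.884  0.704] [623.526 156.753  65.214]
[[-0.373  0.862  0.343]
 [ 0.635  0.507 -0.583]
 [-0.677  0.    -0.736]]
lean 42.60543267181765 az -59.51373651486659
0 front slope 0.0 side slope(L up) 0.0 {'lip': array([-61., -22., -47.]), 'lipL': array([-84.,  15., -47.]), 'lipR': array([-39., -59., -47.]), 'rearbot': array([ 39.,  39., -66.]), 'rbL': array([ 15.,  78., -66.]), 'rbR': array([ 63.,  -1., -66.]), 'frontbotL': array([-85.,  17., -66.]), 'frontbotR': array([-37., -61., -66.])} frontdir [-86. -52.   0.]
35 front slope 23.0 side slope(L up) 5.0 {'lip': array([-42.,  14., -67.]), 'lipL': array([-47.,  57., -63.]), 'lipR': array([-38., -28., -71.]), 'rearbot': array([ 73.,  24., -39.]), 'rbL': array([ 68.,  70., -35.]), 'rbR': array([ 77., -22., -43.]), 'frontbotL': array([-40.,  62., -80.]), 'frontbotR': array([-30., -29., -88.])} frontdir [-92.  -6. -39.]
50 front slope 32.0 side slope(L up) 12.0 {'lip': array([-28.,  27., -70.]), 'lipL': array([-25.,  69., -63.]), 'lipR': array([-30., -15., -78.]), 'rearbot': array([ 81.,  12., -25.]), 'rbL':
[... 179 characters left out ...]
ope 40.0 side slope(L up) 21.0 {'lip': array([-11.,  37., -70.]), 'lipL': array([ -1.,  77., -58.]), 'lipR': array([-20.,  -3., -82.]), 'rearbot': array([ 85.,  -2., -12.]), 'rbL': array([95., 41.,  1.]), 'rbR': array([ 75., -45., -25.]), 'frontbotL': array([ 12.,  81., -71.]), 'frontbotR': array([ -8.,  -5., -97.])} frontdir [-71.  35. -62.]
80 front slope 47.0 side slope(L up) 33.0 {'lip': array([  8.,  44., -67.]), 'lipL': array([ 22.,  80., -50.]), 'lipR': array([ -7.,   7., -84.]), 'rearbot': array([ 84., -18.,  -0.]), 'rbL': array([99., 21., 18.]), 'rbR': array([ 68., -57., -19.]), 'frontbotL': array([ 38.,  83., -60.]), 'frontbotR': array([  7.,   4., -97.])} frontdir [-52.  53. -67.]
```

>>> move_arm:
  moves: [-0.05,0,-0.05,0,-0.09,0,-0.1,0,-0.14,0,-0.15,0,-0.14,0,-0.15,0,-0.14,0,-0.15,0,-0.14,0,-0.15,0,-0.14,0,-0.15,0,-0.14,0,-0.15,0,-0.14,0,-0.15,0,-0.06,0,-0.07,0]

```text
t: 12.08
eef_pos: [623.9, 155.5, 327.2]
tcp_rot: [3.138, 0.743, 2.1]
ft_force: [-0.6, 0.4, -2.4]
opening: 0.169
grip_force: 30.0
```

```bash
python3 st.py "[585,-222,320]"; python3 - <<'E'
from cell import viewer
import cv2
cv2.imwrite("pics/s2.png",viewer.read_camera("side")[:,:,::-1])
E
```

```text
12.075 [ 0.427  0.442  1.529 -0.803  1.21   0.21 ] [623.924 155.494 327.198]
[[-0.372  0.862  0.344]
 [ 0.635  0.507 -0.583]
 [-0.677  0.002 -0.736]]
lean 42.59445060723406 az -59.40483661704243
tool shift [-220.546 -224.863  211.812] norm units [-1.47  -1.499  1.412] dist 379.5633650861326
```

View pics/s2.png

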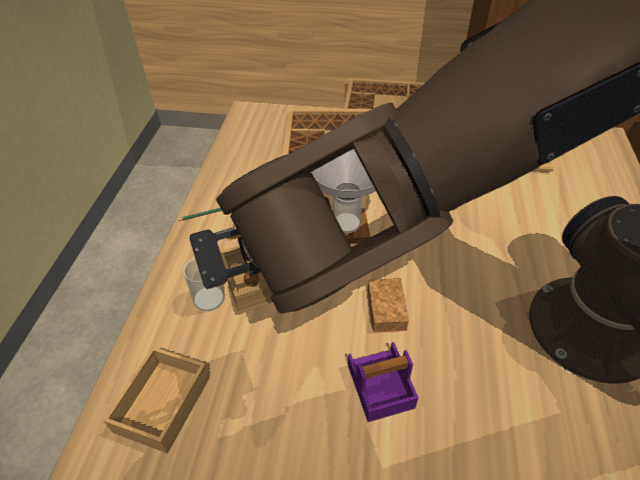

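The tray hangs level in the gripper at about (248,280). Next I'll carry it gently to the funnel.

>>> move_arm:
  moves: [-0.04,-0.04,0.04,0,-0.08,-0.08,0.08,0,-0.12,-0.12,0.115,0,-0.12,-0.12,0.115,0,-0.12,-0.12,0.115,0,-0.12,-0.12,0.115,0,-0.12,-0.12,0.115,0,-0.12,-0.12,0.115,0,-0.12,-0.12,0.115,0,-0.12,-0.12,0.115,0]

```text
t: 13.38
eef_pos: [597.1, -122.5, 318.9]
tcp_rot: [-3.14, 0.743, 2.103]
ft_force: [-0.4, 1.4, -1.1]
opening: 0.168
grip_force: 30.0
```

>>> move_arm:
  moves: [-0.12,-0.12,0.115,0,-0.12,-0.12,0.115,0,-0.08,-0.09,0.08,0,-0.05,-0.06,0.05,0,-0.02,-0.03,0.02,0,0,0,0,0]

```text
t: 14.12
eef_pos: [585.2, -222.8, 317.4]
tcp_rot: [3.141, 0.743, 2.102]
ft_force: [0.1, 0.2, -2.2]
opening: 0.164
grip_force: 30.0
```

```bash
python3 st.py "[585,-222,316]"; python3 - <<'E'
from cell import viewer
import cv2,numpy as np
a=viewer.read_camera("side");b=viewer.read_camera("top")
cv2.imwrite("pics/s3.png",np.hstack([cv2.resize(a[60:300,180:500],(400,300)),cv2.resize(b[150:390,280:600],(400,300))])[:,:,::-1])
E
```

```text
14.125 [-0.263  0.273  1.825 -0.879  0.664 -0.185] [ 585.169 -222.835  317.424]
[[-0.373  0.862  0.343]
 [ 0.635  0.506 -0.583]
 [-0.677  0.    -0.736]]
lean 42.585741457117294 az -59.55888727817458
tool shift [1.557 0.277 0.503] norm units [0.01  0.002 0.003] dist 1.6591030097809303
```

View pics/s3.png

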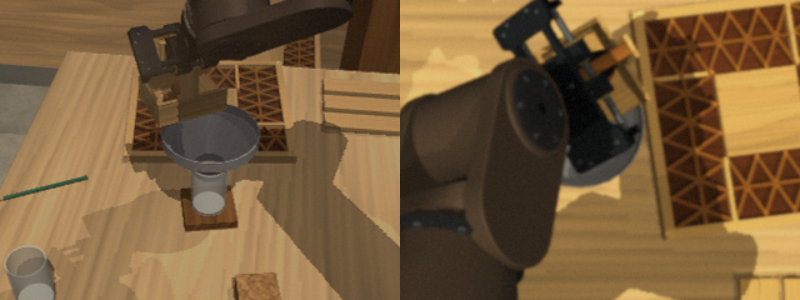

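The tray is over the funnel, so I'll tip it slowly with a turn about the leaned tool axis.

>>> move_arm:
  moves: [0,0,0,0.04,0,0,0,0.06,0,0,0,0.06,0,0,0,0.06,0,0,0,0.05,0,0,0,0.05,0,0,0,0.05,0,0,0,0.05,0,0,0,0.05,0,0,0,0.05]

```text
t: 15.48
eef_pos: [585.7, -221.9, 317.6]
tcp_rot: [2.55, 0.48, 1.135]
ft_force: [0.1, -0.3, -2.5]
opening: 0.165
grip_force: 30.0
```

>>> move_arm:
  moves: [0,0,0,0.05,0,0,0,0.05,0,0,0,0.05,0,0,0,0.05,0,0,0,0.05,0,0,0,0.05,0,0,0,0.05,0,0,0,0.05,0,0,0,0,0,0,0,0]

```text
t: 16.73
eef_pos: [585.6, -222.3, 317.7]
tcp_rot: [2.402, 0.086, 0.626]
ft_force: [-0.5, 0.2, -1.4]
opening: 0.168
grip_force: 30.0
```

```bash
python3 st.py; python3 - <<'E'
from cell import viewer
import cv2,numpy as np
a=viewer.read_camera("side");b=viewer.read_camera("top")
cv2.imwrite("pics/s4.png",np.hstack([cv2.resize(a[100:280,240:480],(400,300),interpolation=cv2.INTER_CUBIC),cv2.resize(b[150:390,280:600],(400,300))])[:,:,::-1])
E
```

```text
16.725 [-0.262  0.273  1.825 -0.879  0.664  1.259] [ 585.588 -222.343  317.66 ]
[[ 0.807  0.48   0.344]
 [ 0.584 -0.565 -0.583]
 [-0.086  0.672 -0.736]]
lean 42.605540186120166 az -59.492969148313904
```

View pics/s4.png

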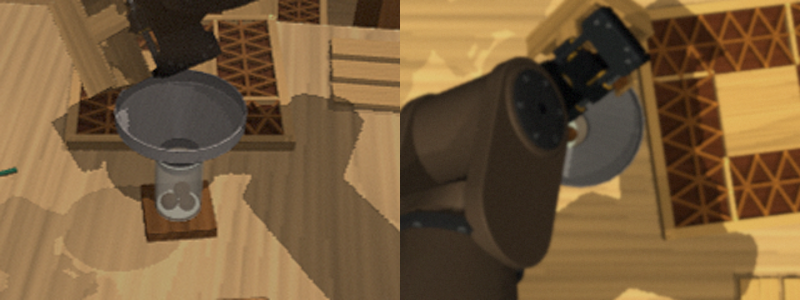

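The side view shows balls in the jar at about (178,195), and nothing on the bench. I'll level the tray again.

>>> move_arm:
  moves: [0,0,0,-0.08,0,0,0,-0.1,0,0,0,-0.1,0,0,0,-0.1,0,0,0,-0.1,0,0,0,-0.1,0,0,0,-0.1,0,0,0,-0.1,0,0,0,-0.09,0,0,0,-0.05]

```text
t: 18.08
eef_pos: [585.5, -222.7, 317.7]
tcp_rot: [-3.138, 0.744, 2.108]
ft_force: [0.6, 0.4, -0.9]
opening: 0.172
grip_force: 30.0
```

>>> move_arm:
  moves: [0.08,0.08,-0.08,0,0.15,0.15,-0.14,0,0.15,0.15,-0.14,0,0.15,0.15,-0.14,0,0.15,0.15,-0.14,0,0.15,0.15,-0.14,0,0.15,0.15,-0.14,0,0.15,0.15,-0.14,0,0.15,0.15,-0.14,0,0.15,0.15,-0.14,0]

```text
t: 19.32
eef_pos: [621.5, 140.8, 320.5]
tcp_rot: [3.141, 0.743, 2.103]
ft_force: [0.9, -0.0, -2.0]
opening: 0.166
grip_force: 30.0
```

```bash
python3 st.py "[623.5,156.8,68]"; python3 - <<'E'
from cell import viewer
import cv2,numpy as np
a=viewer.read_camera("side");b=viewer.read_camera("top")
cv2.imwrite("pics/s5.png",np.hstack([cv2.resize(a[130:250,270:430],(400,300),interpolation=cv2.INTER_CUBIC),cv2.resize(b[130:370,150:470],(400,300))])[:,:,::-1])
E
```

```text
19.325 [ 0.407  0.434  1.561 -0.813  1.181  0.212] [621.498 140.823 320.473]
[[-0.374  0.862  0.344]
 [ 0.634  0.508 -0.583]
 [-0.677  0.    -0.736]]
lean 42.59587754137448 az -59.490121511397454
tool shift [180.267   9.788 177.229] norm units [1.202 0.065 1.182] dist 252.9857681350863
```

View pics/s5.png

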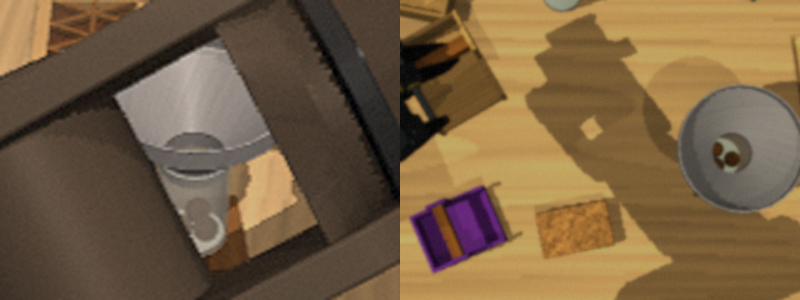

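>>> move_arm:
  moves: [0.1,0.02,0.1,0,0.17,0.02,0.17,0,0.18,0.02,0.18,0,0.18,0,0.18,0,0.18,0,0.17,0,0.15,0,0.15,0,0.1,0,0.1,0,0.07,0,0.07,0,0.02,0,0.02,0,0,0,0,0]

```text
t: 20.68
eef_pos: [623.6, 153.4, 78.0]
tcp_rot: [3.141, 0.744, 2.102]
ft_force: [0.5, 0.5, -1.8]
opening: 0.164
grip_force: 30.0
```

```bash
python3 st.py "[623.5,156.8,65]"
```

```text
20.675 [ 0.425  0.74   1.747 -1.044  0.892  0.679] [623.616 153.416  77.976]
[[-0.373  0.862  0.343]
 [ 0.635  0.507 -0.583]
 [-0.677  0.    -0.736]]
lean 42.601853573951836 az -59.53074903562212
tool shift [10.975  1.609  7.537] norm units [0.073 0.011 0.05 ] dist 13.41054680828573
```

>>> move_arm:
  moves: [0.025,0,0.028,0,0.018,0,0.018,0,0.008,0,0.009,0,0.004,0,0.004,0,0.004,0,0.004,0,0,0,0,0,0,0,0,0]

```text
t: 21.55
eef_pos: [623.5, 153.8, 65.2]
tcp_rot: [3.141, 0.744, 2.102]
ft_force: [-1.3, 0.9, 2.7]
opening: 0.166
grip_force: 30.0
```

```bash
python3 st.py "[623.5,156.8,65]"
```

```text
21.55 [ 0.425  0.759  1.751 -1.061  0.881  0.706] [623.532 153.788  65.217]
[[-0.373  0.862  0.344]
 [ 0.635  0.507 -0.583]
 [-0.677  0.001 -0.736]]
lean 42.6207903715557 az -59.506243956789504
tool shift [ 2.07   1.499 -1.608] norm units [ 0.014  0.01  -0.011] dist 3.0201408141464823
```

It's in contact with the bench at light force. Now release and retreat along the tool axis.

>>> move_arm:
  moves: [0,0,0,0,0,0,0,0,0,0,0,0,0,0,0,0,0,0,0,0,0,0,0,0]
  claw: 70

```text
t: 22.3
eef_pos: [623.5, 153.8, 64.9]
tcp_rot: [3.141, 0.744, 2.102]
ft_force: [-0.3, -0.3, -0.2]
opening: 0.713
grip_force: 0.0
```

>>> move_arm:
  moves: [0,0,-0.08,0,0,0,-0.15,0,0,0,-0.25,0,0,0,-0.3,0,0,0,-0.35,0,0,0,-0.35,0,0,0,-0.2,0,0,0,0,0,0,0,0,0]

```text
t: 23.42
eef_pos: [536.5, 300.5, 250.0]
tcp_rot: [-3.141, 0.743, 2.103]
ft_force: [0.0, -0.3, -0.6]
opening: 0.739
grip_force: 0.0
```

```bash
python3 st.py; python3 - <<'E'
from cell import viewer
import cv2,numpy as np
a=viewer.read_camera("side");b=viewer.read_camera("top");w=viewer.read_camera("wrist")
f=lambda x:cv2.resize(x,(400,300),interpolation=cv2.INTER_CUBIC)
cv2.imwrite("pics/s6.png",np.vstack([np.hstack([f(a[130:250,270:430]),f(b[130:310,150:390])]),np.hstack([f(a[150:420,180:540]),f(b[193:303,350:497])])])[:,:,::-1])
E
```

```text
23.425 [ 0.7    0.545  1.565 -0.769  1.286  0.492] [536.521 300.535 249.984]
[[-0.374  0.862  0.343]
 [ 0.634  0.507 -0.583]
 [-0.677 -0.    -0.736]]
lean 42.59125037348822 az -59.557440614231595
```

View pics/s6.png

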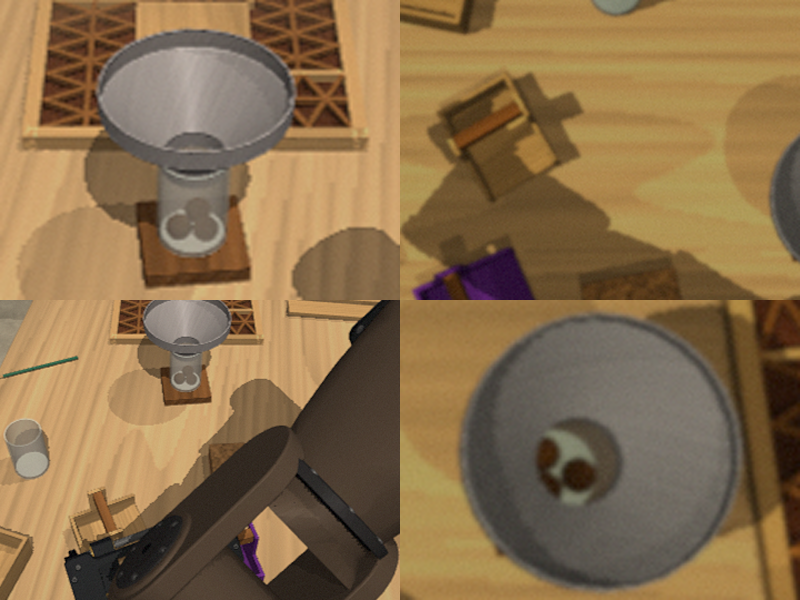

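All three balls are in the jar, seen in the side crop at (178,222), (205,228) and (197,208) and from above through the bore. The tray is empty and upright at (505,130) in the top crop, and the gripper is clear of it.

```bash
python3 -c "
from cell import order
print(order.job_done())"
```

```text
the job is handed in; nothing more can be done
None
```

The job is handed in at about 23.5 s: all three balls are in the jar under the funnel, and the empty tray stands upright on the bench, released, with the arm clear.

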